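Seat the power board in the test jig and hold the enabling switch

TASK

Take the power board from the black tray and seat it flat between the corner guides of the wooden test jig, with its two capacitors at the end next to the jig's grey header block, and let go of it. Then press the sprung mushroom plunger of the enabling switch half way down, so that its pointer stands between the two ledges of the gauge post, and finish while still holding it there: never press it near the bottom of its travel, where it trips. Leave the multimeter, screwdriver and small tin where they are.

Things in the scene. Friction and masses are not known exactly. Their poses are not given: they have to be found in the camera images.
- board: Loose circuit board, 120 to 220 g, face up on the tray: green plate 96 (x) x 66 (y) x 4 mm. Origin: centre of its underside; z up. In its middle stands an aluminium heat sink, the part to grip: 44 mm along x, 24 mm wide along y, top 40 mm above the underside; beside it the plate is almost bare for 21 mm each way in y. A black terminal block, top 15 mm up, stands at the -x end, x = -34 to -46 mm.
- board_cap (a point): Point on the board's underside, 37 mm from its centre towards its +x end, midway below the two dark upright capacitors (17 mm diameter, centres 17 mm to either side in y, tops 28 mm above the underside).
- tray: Fixed black plate 150 x 110 x 10 mm on which the board lies at the start; origin at the centre of its underside, on the bench.
- nest (a point): Centre of the nest of the fixed wooden jig, where the seated board's underside centre rests: 26 mm above the bench, on pads on the plinth. x axis towards the header block, as the seated board's x; z up. Black guides near the corners leave 102 x 72 mm, upright to 6 mm above this point, then flaring 30 degrees outwards to 17 mm above it. Sides are open in the middle, 60 mm along x.
- nest_cap (a point): Point in the nest 37 mm from its centre towards the header block, at the rest height: where the board's capacitor-end point comes when seated.
- header (a point): Middle of the top of the jig's grey header block (18 x 60 mm), 82 mm from the nest's centre along the nest's x and 46 mm above the bench.
- plunger (a joint): Travel of the enabling switch's plunger in m: 0 = released (up), 0.024 = bottom, grows as it is pressed straight down. Spring returned: about 3.6 N to start, 8 N half way (0.012), 12 N at the bottom. On at 0.008 to 0.016; trips beyond 0.020.
- plunger_top (a point): Centre of the flat top of the plunger's black mushroom head (48 mm diameter, 14 mm thick): 96 mm above the bench when released, 84 mm half way; moves down with it. z up. The fixed grey case below is 110 x 100 mm, 50 mm high. A thin steel pointer sticks out of the head along the point's x, its middle 12 mm below the top.
- gauge (a point): Fixed point midway between the gauge post's two ledges, 72 mm above the bench, 34 mm from the plunger's axis: the pointer's middle is level with it when the plunger is half way (clear of both ledges at 8 to 16 mm of travel). The aluminium post's top is 82 mm above the bench.
- multimeter: Bystander: yellow multimeter lying on the bench, 160 x 78 x 42 mm, origin at the centre of its underside. Leave alone.
- screwdriver: Bystander: screwdriver lying on the bench, long side along its x; origin at its underside. Leave alone.
- tin: Bystander: small tin standing on the bench, 48 mm diameter, 60 mm high, origin at the centre of its underside. Leave alone.
Mind the look-alikes: they are no part of the job. What is shaped like the board but pink is not meant.

How it is judged:
By the outcome, as a careful person would: the job done as asked, in the order asked, and still so for the second after the job is handed in, while the arm keeps its last pose, push and grip.
It also fails if it takes over 51 s, if anything falls off the work surface, if the arm or the gripper's body presses on something with over 40 N, if the wrist force passes 120 N, or if a joint passes its speed limit or range.

ROBOT

A 6-joint arm with a two-finger parallel gripper is mounted at the origin on the work surface. World frame = base frame: x ahead of the robot, y to its left, z up, the work surface at z = 0. Lengths are in mm, angles in rad, forces in N, time in s.
With the tool pointing down it reaches from about 350 to 975 mm from the base axis. Payload 7.1 kg.
Tool frame: the origin (TCP) lies at the very end of the fingers, on their centre line; the grasp point (between the pads) lies 19 mm behind it; z points along the fingers, x is the direction in which the jaws open and shut, and the axes are right-handed (so a half turn about z gives the same grasp; the last joint's range is limited). The gripper opens to 88 mm and grips with 3 to 60 N. Pads are 20 mm wide; open, the fingers measure 115 mm over their backs; the gripper's body (75 mm by 178 mm) begins 61 mm behind the grasp point.
Start: joints at [1.19, 0.423, 1.63, -0, 1.089, -0.019], TCP at [221.192, 584.533, 222.675] pointing down, gripper open.
Joint ranges: [-3, 3], [-0.9, 2.11], [0.09, 2.58], [-1.31, 4.45], [0.11, 2.69], [-2.54, 2.54]. Speed limits (rad/s): [2.39, 2.39, 3.01, 3.14, 3.14, 3.14].

INTERFACE

Orientations are given as a rotation vector (axis times angle).
In Python, from workcell import * gives the robot as it stands.
- The arm moves only by the tool arm_command, never from a script. Its argument "increments" is a list of rows, each a list of 2 entries, a list of its own where there are three numbers: the shift along the tool's x, y, z in cm, then the turn about the tool's z in degrees. In form: [[[dx, dy, dz], turn], ...]. A call has 1 to 20 rows; each row shifts and turns the pose as measured when the row begins, along the tool's axes as they then stand; what a row does not reach is not made up. A row lasts 1/10 s, in which the tool goes at most 50 mm and 8.59 degrees, less where a joint would pass 70% of its speed; a pose out of reach is approached as far as the arm can. A call is refused whole if a number of a shift passes 5 or a number of a turn 8.59, either way. A call with a gripper value outside its range is refused whole. "gripper" is the opening, from 0 (shut) to 1 (fully open), set as the call begins (left out, the last holds). The fingers move at their own pace and stop on an object; the grip force is fixed at half the most. Time passes only in rows, so rows that do not move let the fingers close. It gives the time, the measured TCP pose, the force and the opening at its end, in the units of the state.
- get_obs(): the state, without advancing time (a new reading comes with each control period).
- get_image(name): name is "side" or "top" or "wrist"; returns the picture (420x560x3 uint8, red, green, blue); there is no depth.
- camera_params(name): a dict with "K" (3x3 intrinsics, pixels), "rvec" (rotation vector, rad) and "tvec" (3), from world to camera coordinates, as OpenCV has them; the wrist camera has in their place "T_tool_cam" (4x4, takes a point from camera to tool coordinates, whose origin is the TCP and whose axes are the tool frame's). Camera axes: x right, y down, z forward; pixel columns grow to the right and rows downward; lengths in mm; the calibration is good to about 2 mm. A picture is of the moment at which its call begins: read the wrist's pose just before it. camera_params takes no time and is no camera call.
- close_job(): hands the job in, once; it reports no verdict.
The state is a dict: "t": time; "qpos": joint angles; "qvel": joint speeds; "joint_torque": joint torques, N m; "ee_pos": TCP position; "orientation": TCP orientation; "ft_force": force on the tool from outside, world axes, zero at the start; "moment": the same for the moment, N m; "width": finger opening in mm.
Only numpy, scipy, OpenCV 4.12 (cv2) and the standard library are available. Lean on these libraries where they do the work, as an engineer would, in place of code of your own. Each camera call takes 0.05 s, during which the arm holds its last target.

## Working session

There is one attempt and no reset: what is moved stays moved. The work goes in short steps, Python scripts to look and compute and a tool call to move; the robot and the scene stay as the last step left them, time stands still between calls to the robot, and variables do not carry over. Pictures are saved under pics/ and viewed, and the job is handed in when it is done.

Besides the shell and the picture viewer there is one more tool, called as a command line: name --argument value ..., lists and objects as JSON in quotes. arm_command: Moves the arm, as the interface text tells. Its arguments: {"type":"object","properties":{"increments":{"type":"array","items":{"type":"array"}},"gripper":{"type":"number"}},"required":["increments"]}

```bash
mkdir -p pics; ls; python3 - <<'E'
from workcell import *
import cv2
o=get_obs();print(o)
for n in("side","top","wrist"):
    im=get_image(n);cv2.imwrite(f"pics/{n}0.png",im[:,:,::-1]);p=camera_params(n);print(n,p)
E
```

```text
pics
{'t': 0.0, 'qpos': array([ 1.18999463e+00,  4.23847270e-01,  1.63069711e+00,  2.64997369e-06,
        1.08860849e+00, -1.90051132e-02]), 'qvel': array([-0.00163169,  0.00013444,  0.00206612, -0.00146163,  0.0015777 ,
        0.00181715]), 'joint_torque': array([-1.53758276e-03, -5.44607913e+01, -2.73667824e+01,  6.42323191e-02,
        2.28309928e-02, -9.59963381e-05]), 'ee_pos': array([220.98937497, 584.02067693, 221.89489708]), 'orientation': array([ 2.58415262e+00,  1.78503533e+00, -2.04405878e-03]), 'ft_force': array([0.27384839, 0.18345173, 0.86665408]), 'moment': array([ 0.04629437, -0.02137383,  0.0338796 ]), 'width': 87.80663390022418}
side {'K': array([[398.33088228,   0.        , 279.64498222],
       [  0.        , 398.33088228, 216.20029548],
       [  0.        ,   0.        ,   1.        ]]), 'rvec': array([ 2.3552158 , -0.34617921,  0.1121973 ]), 'tvec': array([-553.98554182,  171.16128387,  920.90074988])}
top {'K': array([[526.84243452,   0.        , 287.58653728],
       [  0.        , 526.84243452, 209.02968461],
       [  0.        ,   0.        ,   1.        ]]), 'rvec': array([ 2.10750563, -2.10609343,  0.21969044]), 'tvec': array([-5.97429406e-02,  5.70927899e+02,  1.15086886e+03])}
wrist {'K': array([[342.77931897,   0.        , 277.66519051],
       [  0.        , 342.77931897, 214.41950433],
       [  0.        ,   0.        ,   1.        ]]), 'T_tool_cam': array([[ 9.99999755e-01, -4.94458978e-04,  4.95187448e-04,
         5.27986539e-01],
       [ 3.56834937e-04,  9.69018606e-01,  2.46987478e-01,
        -6.71490419e+01],
       [-6.01971026e-04, -2.46987241e-01,  9.69018545e-01,
        -1.61742155e+02],
       [ 0.00000000e+00,  0.00000000e+00,  0.00000000e+00,
         1.00000000e+00]])}
```

View pics/top0.png

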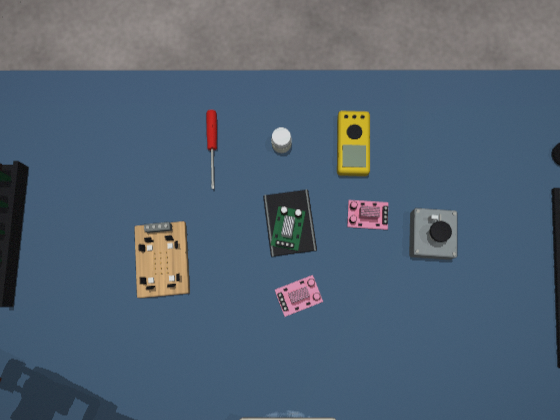

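View pics/side0.png

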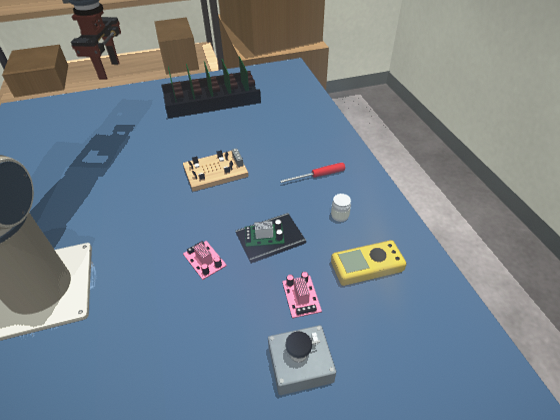

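View pics/wrist0.png

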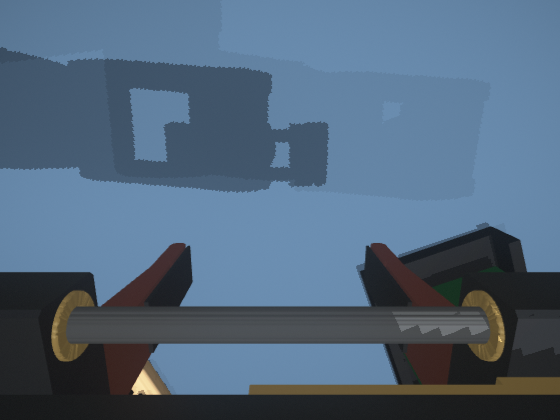

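```bash
cat > h.py <<'E'
import numpy as np, cv2
from workcell import *
from scipy.spatial.transform import Rotation as R
def cam(n,obs=None):
    p=camera_params(n)
    if n=="wrist":
        T=np.eye(4);T[:3,:3]=R.from_rotvec(obs["orientation"]).as_matrix();T[:3,3]=obs["ee_pos"]
        return p["K"],T@p["T_tool_cam"]
    Rm=cv2.Rodrigues(p["rvec"])[0];T=np.eye(4);T[:3,:3]=Rm.T;T[:3,3]=-Rm.T@p["tvec"];return p["K"],T
def cast(n,px,z,obs=None):
    K,T=cam(n,obs);px=np.atleast_2d(np.array(px,float));d=(np.linalg.inv(K)@np.c_[px,np.ones(len(px))].T)
    d=T[:3,:3]@d;c=T[:3,3:];return (c+d*((z-c[2])/d[2])).T
def proj(n,P,obs=None):
    K,T=cam(n,obs);P=np.atleast_2d(P).astype(float);q=np.linalg.inv(T)@np.c_[P,np.ones(len(P))].T
    q=K@q[:3];return (q[:2]/q[2]).T
E
python3 - <<'E'
from h import *
t=cv2.imread("pics/top0.png")
a=cv2.resize(t[180:320,255:395],None,fx=4,fy=4,interpolation=cv2.INTER_CUBIC)
b=cv2.resize(t[215:305,125:200],None,fx=6,fy=6,interpolation=cv2.INTER_CUBIC)
c=cv2.resize(t[200:270,400:470],None,fx=6,fy=6,interpolation=cv2.INTER_CUBIC)
cv2.imwrite("pics/ca.png",a);cv2.imwrite("pics/cb.png",b);cv2.imwrite("pics/cc.png",c)
print(cast("top",[[290,227],[303,217]],30).round()); print(cast("top",[[161,262]],26).round(),cast("top",[[440,232]],96).round())
print(cam("top")[1].round(2))
E
```

```text
[[535.  -5.  30.]
 [558. -36.  30.]]
[[453. 294.  26.]] [[ 512. -336.   96.]]
[[ 0.00000e+00 -9.80000e-01  2.10000e-01  3.14860e+02]
 [-1.00000e+00 -0.00000e+00  1.00000e-02 -5.94000e+00]
 [-1.00000e-02 -2.10000e-01 -9.80000e-01  1.24551e+03]
 [ 0.00000e+00  0.00000e+00  0.00000e+00  1.00000e+00]]
```

View pics/ca.png

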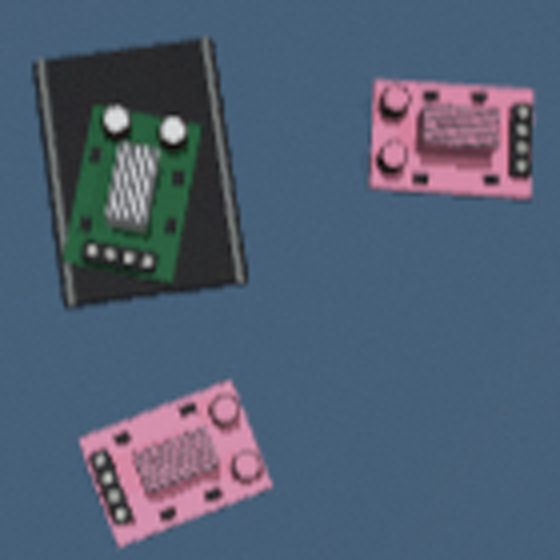

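View pics/cb.png

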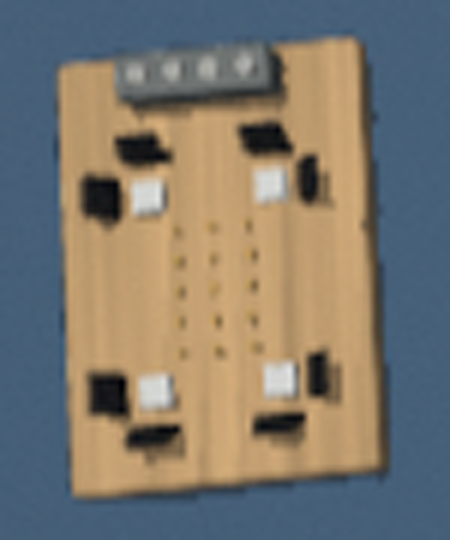

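View pics/cc.png

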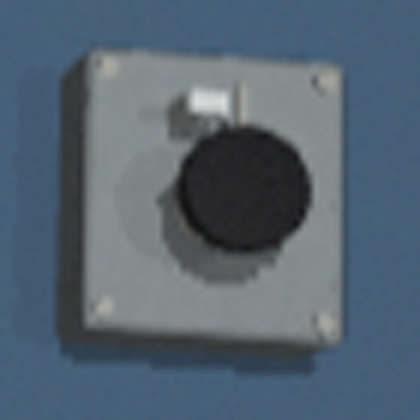

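```bash
cat >> h.py <<'E'
def yaw(o):
    X=R.from_rotvec(o["orientation"]).as_matrix()[:,0];return np.degrees(np.arctan2(X[1],X[0]))
def plan(o,target,xyaw):
    M=R.from_rotvec(o["orientation"]).as_matrix()
    d=M.T@(np.array(target,float)-o["ee_pos"])/10
    print("tool shift cm",d.round(2),"turn deg (tool z)",round(-((xyaw-yaw(o)+90)%180-90),1))
E
python3 - <<'E'
from h import *
def seg(P): print(P.round(1).tolist(),"c",P.mean(0).round(1),[round(float(np.linalg.norm(P[i]-P[i-1])),1) for i in range(4)])
B=np.array([[95,105],[201,122],[172,283],[65,262]])/4+[255,180]
P=cast("top",B-.5,14);seg(P); d=(P[0]+P[1]-P[2]-P[3]);a=np.degrees(np.arctan2(d[1],d[0]));print("board x ang",a)
W=np.array([[148,197],[270,184],[279,379],[155,391]])/6+[125,215]
Q=cast("top",W-.5,26);seg(Q);d=(Q[0]+Q[1]-Q[2]-Q[3]);print("nest ang",np.degrees(np.arctan2(d[1],d[0])))
print("plunger",cast("top",np.array([[245,188]])/6+[400,200],96))
o=get_obs();print(o["ee_pos"],yaw(o));plan(o,[*P.mean(0)[:2],180],a+90)
E
```

```text
[[589.1, 22.9, 14.0], [578.7, -40.5, 14.0], [481.9, -22.9, 14.0], [494.3, 40.2, 14.0]] c [ 5.36e+02 -1.00e-01  1.40e+01] [96.3, 64.2, 98.4, 64.2]
board x ang -10.297015406042375
[[487.0, 323.6, 26.0], [492.1, 276.3, 26.0], [416.5, 269.2, 26.0], [411.9, 316.6, 26.0]] c [451.9 296.4  26. ] [75.4, 47.6, 75.9, 47.7]
nest ang 5.345605171395292
plunger [[ 513.00188082 -338.41711485   96.        ]]
[221.02977693 584.15476666 222.0801245 ] 69.26983890555182
tool shift cm [-43.48  50.14   4.26] turn deg (tool z) -10.4
```

arm_command --increments '[[[-2.9,3.35,0],0],[[-2.9,3.35,0],0],[[-2.9,3.35,0],0],[[-2.9,3.35,0],0],[[-2.9,3.35,0],0],[[-2.9,3.35,0],0],[[-2.9,3.35,0],0],[[-2.9,3.35,0.3],0],[[-2.9,3.35,0.3],0],[[-2.9,3.35,0.3],0],[[-2.9,3.35,0.3],0],[[-2.9,3.35,0.3],0],[[-2.9,3.35,0.3],0],[[-2.9,3.35,0.3],-5],[[0,0,0],-5]]' --gripper 1

```text
t: 1.65
ee_pos: [526.6, 18.5, 198.9]
orientation: [2.408, 2.015, 0.002]
ft_force: [-1.0, 0.2, 0.2]
width: 87.7
```

```bash
python3 - <<'E'
from h import *
o=get_obs();print(o["t"],o["ee_pos"],yaw(o),o["qvel"].round(2));plan(o,[536,0,180],79.7)
E
```

```text
1.65 [526.62776865  18.51955172 198.89809544] 79.83610373123301 [ 0.02 -0.01  0.03  0.03  0.01 -0.86]
tool shift cm [-1.66  1.25  1.89] turn deg (tool z) 0.1
```

arm_command --increments '[[[-1.7,1.2,1.9],0],[[0,0,0],0],[[0,0,0],0]]'

```text
t: 1.95
ee_pos: [536.0, -2.8, 179.2]
orientation: [2.411, 2.013, 0.002]
ft_force: [-0.3, -0.1, -0.7]
width: 88.0
```

```bash
python3 - <<'E'
from h import *
import pickle
o=get_obs();im=get_image("wrist")[:,:,::-1];cv2.imwrite("pics/w1.png",im);pickle.dump(o,open("o1.pkl","wb"));print(o["t"],o["ee_pos"],yaw(o),o["orientation"])
E
```

```text
1.95 [536.00408168  -2.78318497 179.18406332] 79.72986913222039 [2.41078913e+00 2.01322661e+00 1.55946167e-03]
```

View pics/w1.png

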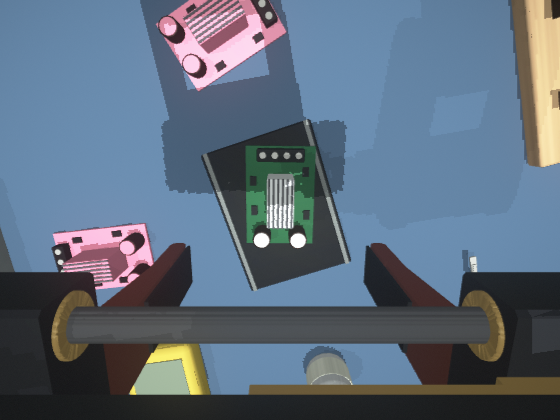

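The wrist picture shows the green board on the tray at about (280,195), capacitors at (261,239) and (298,239), terminal block at row 155. The pink ones, at (220,35) and (105,260), are on the bare bench. Only the green one fits the task.

```bash
cat > brd.py <<'E'
from h import *
def board(im,o,zt,n="wrist",roi=None):
    h=cv2.cvtColor(im,cv2.COLOR_BGR2HSV);m=cv2.inRange(h,(45,90,30),(85,255,255))
    if roi: 
        k=np.zeros_like(m);k[roi[1]:roi[3],roi[0]:roi[2]]=255;m&=k
    m=cv2.morphologyEx(m,cv2.MORPH_OPEN,np.ones((2,2),np.uint8))
    cs,_=cv2.findContours(m,cv2.RETR_EXTERNAL,cv2.CHAIN_APPROX_NONE)
    c=max(cs,key=cv2.contourArea)[:,0,:].astype(float)
    P=cast(n,c,zt,o)[:,:2].astype(np.float32)
    r=cv2.minAreaRect(P);b=cv2.boxPoints(r);return c,r,b
E
python3 - <<'E'
from brd import *
import pickle
o=pickle.load(open("o1.pkl","rb"));im=cv2.imread("pics/w1.png")
c,r,b=board(im,o,14);print(r,b.round(1).tolist())
# sink top: bright/grey within board
h=cv2.cvtColor(im,cv2.COLOR_BGR2HSV)
k=np.zeros(im.shape[:2],np.uint8);k[165:232,258:303]=255
m=cv2.inRange(h,(0,0,60),(180,60,255))&k
ys,xs=np.nonzero(m);print(xs.min(),xs.max(),ys.min(),ys.max());
q=cast("wrist",[[(xs.min()+xs.max())/2,(ys.min()+ys.max())/2]],50,o);print(q)
cp=cast("wrist",[[261,239],[298,239]],38,o);print("caps",cp,cp.mean(0))
z=cv2.resize(im[120:270,200:360],None,fx=5,fy=5,interpolation=cv2.INTER_CUBIC);cv2.imwrite("pics/w1z.png",z[:600])
E
```

```text
((535.2387084960938, 0.9448814392089844), (66.16414642333984, 95.9179458618164), 79.07859802246094) [[481.8999938964844, -22.5], [576.0999755859375, -40.599998474121094], [588.5999755859375, 24.299999237060547], [494.3999938964844, 42.5]]
266 294 174 228
[[531.84583289   0.75059803  50.        ]]
caps [[566.75871358 -23.37199495  38.        ]
 [572.90984197  10.45124856  38.        ]] [569.83427778  -6.46037319  38.        ]
```

View pics/w1z.png

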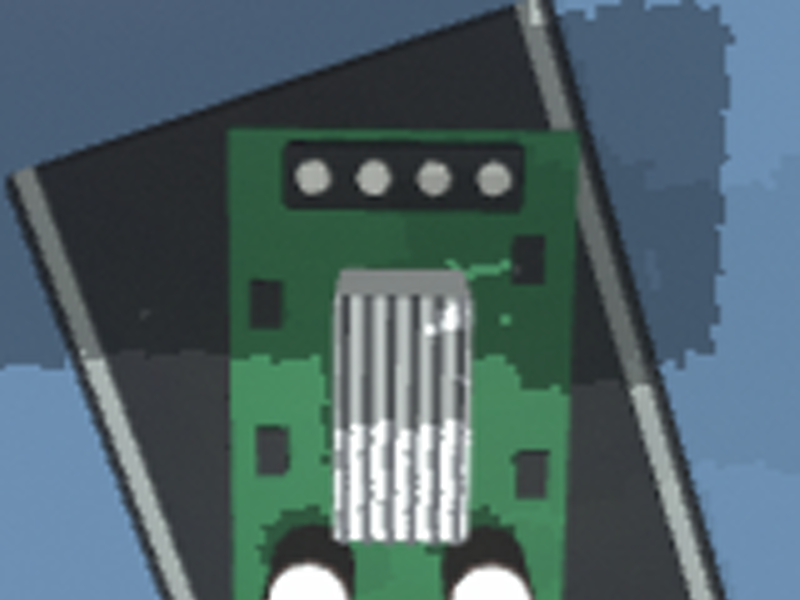

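```bash
python3 - <<'E'
from h import *
o=get_obs();plan(o,[452,296,195],95.3)
E
```

```text
tool shift cm [ 27.89 -13.55  -1.6 ] turn deg (tool z) -15.5
```

arm_command --increments '[[[3.5,-1.7,-0.2],0],[[3.5,-1.7,-0.2],0],[[3.5,-1.7,-0.2],0],[[3.5,-1.7,-0.2],0],[[3.5,-1.7,-0.2],0],[[3.5,-1.7,-0.2],0],[[3.5,-1.7,-0.2],0],[[3.5,-1.7,-0.2],-5],[[0,0,0],-5.5],[[0,0,0],-5.5],[[0,0,0],0],[[0,0,0],0]]'

```text
t: 3.2
ee_pos: [441.7, 319.5, 204.3]
orientation: [2.084, 2.346, 0.017]
ft_force: [1.4, 0.1, -0.4]
width: 88.0
```

```bash
python3 - <<'E'
from h import *
import pickle
o=get_obs();im=get_image("wrist")[:,:,::-1];cv2.imwrite("pics/w2.png",im);pickle.dump(o,open("o2.pkl","wb"));print(o["t"],o["ee_pos"],yaw(o),o["orientation"])
cv2.imwrite("pics/w2z.png",cv2.resize(im[100:280,170:410],None,fx=3.3,fy=3.3,interpolation=cv2.INTER_CUBIC))
E
```

```text
3.2 [441.65245844 319.46209914 204.29384533] 96.77430863950622 [2.08425303 2.34642877 0.01744702]
```

View pics/w2z.png

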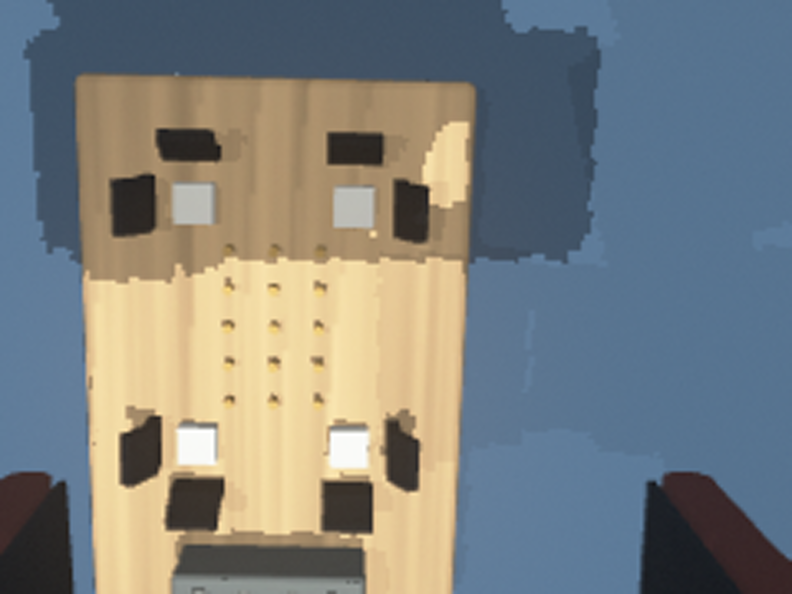

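```bash
python3 - <<'E'
from h import *
import pickle
o=pickle.load(open("o2.pkl","rb"));im=cv2.imread("pics/w2.png");h=cv2.cvtColor(im,cv2.COLOR_BGR2HSV)
m=cv2.inRange(h,(0,0,140),(180,32,255));m[:, :215]=0;m[:,295:]=0;m[:150]=0;m[245:]=0
n,l,s,c=cv2.connectedComponentsWithStats(m)
C=[(c[i],s[i]) for i in range(1,n) if s[i][4]>60]
for x in C:print(x[0].round(1),x[1])
px=np.array([[s0[0]+s0[2]/2-.5,s0[1]+s0[3]/2-.5] for _,s0 in C])
Q=cast("wrist",px,26,o);print(Q.round(1),Q.mean(0).round(2))
# black guide outer boundary at base
M=R.from_rotvec(o["orientation"]).as_matrix();print("tool z",M[:,2].round(4))
def ang(d):return np.degrees(np.arctan2(d[1],d[0]))
Q=Q[np.argsort(Q[:,0])];lo=Q[:2][np.argsort(Q[:2,1])];hi=Q[2:][np.argsort(Q[2:,1])]
print("x ang",ang(hi[0]-lo[0]),ang(hi[1]-lo[1]),"y ang-90",ang(hi[1]-hi[0])-90,ang(lo[1]-lo[0])-90)
o=get_obs();print(o["ee_pos"],yaw(o),o["qvel"].round(3))
plan(o,[535.3,0.7,120],79.1)
E
```

```text
[228.5 161. ] [223 155  12  13 155]
[276.6 162.3] [271 156  12  13 149]
[229.4 234.5] [224 229  12  12 142]
[275.2 235.4] [270 230  12  12 135]
[[414.7 269.2  26. ]
 [410.2 316.1  26. ]
 [490.4 276.3  26. ]
 [485.9 324.   26. ]] [450.31 296.4   26.  ]
tool z [ 0.0097  0.0063 -0.9999]
x ang 5.425413252574607 5.919953149955983 y ang-90 5.337486900007946 5.532477177155187
[441.79174655 319.34140782 204.29895632] 96.76871748791321 [-0.014  0.005  0.    -0.004 -0.001 -0.007]
tool shift cm [-32.79   5.44   8.32] turn deg (tool z) 17.7
```

arm_command --increments '[[[0,0,0],4],[[0,0,0],4],[[0,0,0],4],[[0,0,0],4],[[0,0,0],0],[[0,0,0],0]]'

```text
t: 3.85
ee_pos: [441.7, 317.7, 205.2]
orientation: [2.415, 2.008, 0.018]
ft_force: [0.0, 0.1, 0.4]
width: 87.7
```

```bash
python3 - <<'E'
from h import *
o=get_obs();print(o["ee_pos"],yaw(o),R.from_rotvec(o["orientation"]).as_matrix()[:,2].round(4))
plan(o,[535.3,0.7,150],79.1)
E
```

```text
[441.65717069 317.72121834 205.17200246] 79.48209720762965 [ 0.0099  0.0064 -0.9999]
tool shift cm [-29.5   14.95   5.41] turn deg (tool z) 0.4
```

arm_command --increments '[[[-3.0,1.5,0],0],[[-3.0,1.5,0],0],[[-3.0,1.5,0.5],0],[[-3.0,1.5,0.5],0],[[-3.0,1.5,0.7],0],[[-3.0,1.5,0.7],0],[[-3.0,1.5,0.7],0],[[-2.5,1.2,0.7],0],[[-1.5,0.8,0.5],0],[[-0.8,0.4,0],0],[[0,0,0],0],[[0,0,0],0]]'

```text
t: 5.05
ee_pos: [527.1, 30.7, 161.2]
orientation: [2.404, 2.018, 0.026]
ft_force: [-0.7, -0.6, 0.3]
width: 87.8
```

```bash
python3 - <<'E'
from h import *
o=get_obs();print(o["ee_pos"],yaw(o),R.from_rotvec(o["orientation"]).as_matrix()[:,2].round(4))
plan(o,[535.3,0.7,80],79.1)
E
```

```text
[527.08552807  30.70216828 161.22728207] 80.03791245006157 [ 0.014   0.0086 -0.9999]
tool shift cm [-2.9   1.23  8.11] turn deg (tool z) 0.9
```

arm_command --increments '[[[-1.0,0.4,1.5],0.9],[[-1.0,0.4,2],0],[[-0.6,0.2,2],0],[[-0.3,0.1,1.5],0],[[0,0,0.7],0],[[0,0,0],0],[[0,0,0],0]]'

```text
t: 5.75
ee_pos: [535.5, 6.8, 85.1]
orientation: [2.409, 2.008, 0.034]
ft_force: [-0.2, 0.3, 0.7]
width: 87.9
```

```bash
python3 - <<'E'
from h import *
o=get_obs();print(o["ee_pos"],yaw(o),R.from_rotvec(o["orientation"]).as_matrix()[:,2].round(4))
plan(o,[535.3,0.7,22],79.1)
E
```

```text
[535.46459894   6.7940788   85.13589424] 79.62458338384074 [ 0.0197  0.0099 -0.9998]
tool shift cm [-0.69 -0.02  6.31] turn deg (tool z) 0.5
```

arm_command --increments '[[[-0.4,0,0.5],0.5],[[-0.3,0,1.2],0],[[0,0,1.4],0],[[0,0,1.4],0],[[0,0,1.0],0],[[0,0,0.5],0],[[0,0,0],0],[[0,0,0],0]]'

```text
t: 6.55
ee_pos: [536.0, 0.7, 20.6]
orientation: [2.417, 1.997, 0.035]
ft_force: [1.1, -0.1, 0.0]
width: 87.9
```

```bash
python3 - <<'E'
from h import *
o=get_obs();print(o["ee_pos"],yaw(o),R.from_rotvec(o["orientation"]).as_matrix()[:,2].round(4))
plan(o,[535.3,0.7,22],79.1)
E
```

```text
[536.02443606   0.67808938  20.60280382] 79.13163482662533 [ 0.0211  0.0099 -0.9997]
tool shift cm [-0.01 -0.07 -0.14] turn deg (tool z) 0.0
```

arm_command --increments '[[[0,0,0],0],[[0,0,0],0],[[0,0,0],0],[[0,0,0],0],[[0,0,0],0],[[0,0,0],0],[[0,0,0],0],[[0,0,0],0]]' --gripper 0

```text
t: 7.35
ee_pos: [537.4, 0.7, 22.4]
orientation: [2.415, 1.996, 0.039]
ft_force: [0.2, -0.3, 0.5]
width: 27.4
```

arm_command --increments '[[[0,0,-0.5],0],[[0,0,-1.5],0],[[0,0,-2.5],0],[[0,0,-2.5],0],[[0,0,-1.5],0],[[0,0,0],0],[[0,0,0],0]]'

```text
t: 8.05
ee_pos: [534.1, -0.2, 113.9]
orientation: [2.416, 1.996, 0.038]
ft_force: [-0.2, 0.7, -1.5]
width: 24.0
```

```bash
python3 - <<'E'
from h import *
import pickle
o=get_obs();im=get_image("wrist")[:,:,::-1];cv2.imwrite("pics/w3.png",im);pickle.dump(o,open("o3.pkl","wb"))
print(o["ee_pos"],yaw(o),R.from_rotvec(o["orientation"]).as_matrix()[:,2].round(4),o["ft_force"],o["width"])
plan(o,[450.8,296.4,110],95.5)
E
```

```text
[ 5.34089409e+02 -1.69964408e-01  1.13906465e+02] 79.13394590591463 [ 0.0235  0.0098 -0.9997] [-0.24746635  0.70377383 -1.45436983] 24.02915994192429
tool shift cm [ 27.55 -13.78   0.49] turn deg (tool z) -16.4
```

View pics/w3.png

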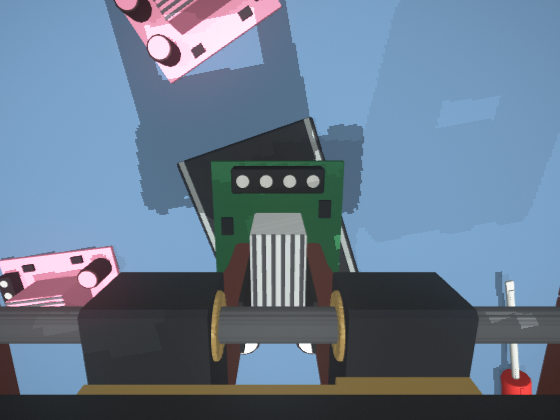

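```bash
python3 - <<'E'
from brd import *
import pickle
o=pickle.load(open("o3.pkl","rb"));im=cv2.imread("pics/w3.png")
z=im[140:280,190:370];cv2.imwrite("pics/w3z.png",cv2.resize(z,None,fx=4,fy=4,interpolation=cv2.INTER_CUBIC))
h=cv2.cvtColor(im,cv2.COLOR_BGR2HSV);m=cv2.inRange(h,(45,90,30),(85,255,255))
for r in range(156,272,8):
    x=np.nonzero(m[r,190:370])[0]
    print(r,(x.min()+190,x.max()+190) if len(x) else None)
E
```

```text
156 None
164 (np.int64(211), np.int64(343))
172 (np.int64(211), np.int64(343))
180 (np.int64(212), np.int64(342))
188 (np.int64(212), np.int64(342))
196 (np.int64(212), np.int64(341))
204 (np.int64(213), np.int64(341))
212 (np.int64(214), np.int64(341))
220 (np.int64(214), np.int64(340))
228 (np.int64(214), np.int64(340))
236 (np.int64(215), np.int64(339))
244 (np.int64(216), np.int64(339))
252 (np.int64(216), np.int64(339))
260 (np.int64(217), np.int64(338))
268 (np.int64(217), np.int64(338))
```

View pics/w3z.png

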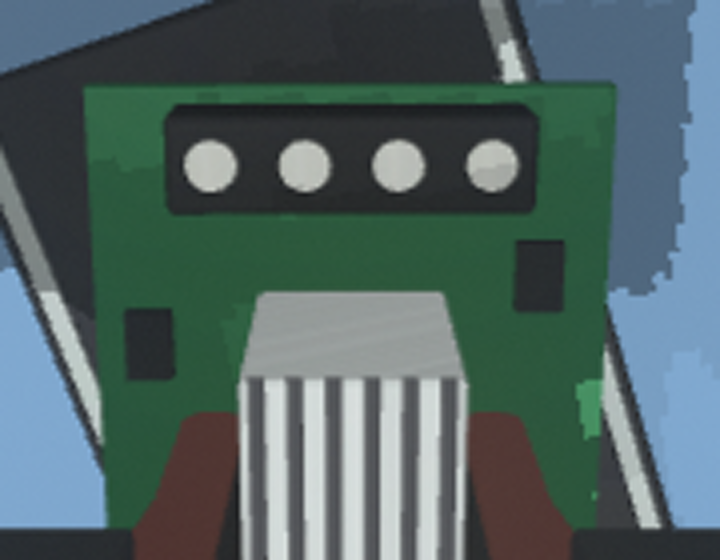

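```bash
cat >> h.py <<'E'
def bplan(o,under,xyaw,off=(0.2,-2.2,14.6)):
    M=R.from_rotvec(o["orientation"]).as_matrix();c=o["ee_pos"]+M@np.array(off)
    print("t",o["t"],"board c",c.round(1),"yaw err",round(xyaw-yaw(o),2),"toolz",M[:,2].round(4),"F",o["ft_force"].round(1),"w",round(o["width"],1))
    plan(o,np.array(under)+o["ee_pos"]-c,xyaw)
E
python3 - <<'E'
from h import *
o=get_obs(); bplan(o,[450.8,296.4,95],95.5)
E
```

```text
t 8.1 board c [532.4   0.6  99.1] yaw err 16.36 toolz [ 0.0234  0.0099 -0.9997] F [ 0.5  0.3 -1.7] w 24.2
tool shift cm [ 27.5  -13.6    0.51] turn deg (tool z) -16.4
```

arm_command --increments '[[[1.5,-0.7,0],0],[[2.5,-1.2,0],0],[[3,-1.5,0],0],[[3,-1.5,0],0],[[3,-1.5,0],0],[[3,-1.5,0],0],[[3,-1.5,0],0],[[2.5,-1.2,0],0],[[1.5,-0.8,0],0],[[0.7,-0.4,0],0],[[0,0,0],0],[[0,0,0],-4],[[0,0,0],-4],[[0,0,0],-4],[[0,0,0],-4],[[0,0,0],0],[[0,0,0],0]]'

```text
t: 9.8
ee_pos: [454.9, 256.1, 102.1]
orientation: [2.116, 2.32, 0.004]
ft_force: [0.0, -0.6, -0.7]
width: 24.3
```

```bash
python3 - <<'E'
from h import *
o=get_obs(); bplan(o,[450.8,296.4,80],95.5)
E
```

```text
t 9.8 board c [452.7 256.1  87.5] yaw err 0.23 toolz [ 3.2e-03  4.0e-04 -1.0e+00] F [ 0.  -0.6 -0.7] w 24.3
tool shift cm [4.03 0.18 0.75] turn deg (tool z) -0.2
```

arm_command --increments '[[[1,0,0],-0.2],[[1.5,0.1,0],0],[[1.0,0.1,0],0],[[0.5,0,0],0],[[0,0,0],0],[[0,0,0],0]]'

```text
t: 10.4
ee_pos: [453.2, 300.2, 101.9]
orientation: [2.115, 2.32, 0.004]
ft_force: [0.2, 0.1, -2.2]
width: 23.8
```

```bash
python3 - <<'E'
from h import *
o=get_obs(); bplan(o,[450.8,296.4,60],95.5)
im=get_image("wrist")[:,:,::-1];cv2.imwrite("pics/w4.png",im)
E
```

```text
t 10.4 board c [451.  300.2  87.3] yaw err 0.21 toolz [ 3.3e-03  7.0e-04 -1.0e+00] F [ 0.2  0.1 -2.2] w 23.8
tool shift cm [-0.37 -0.07  2.73] turn deg (tool z) -0.2
```

View pics/w4.png

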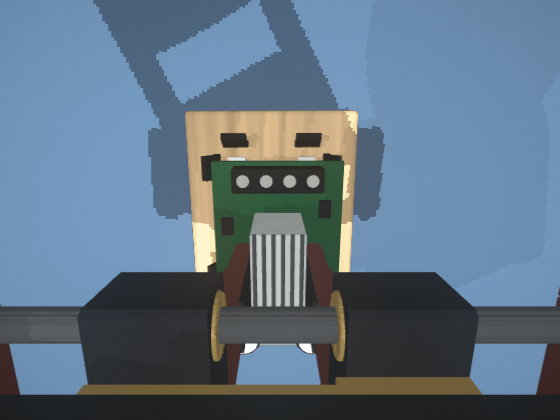

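arm_command --increments '[[[-0.3,-0.1,0.5],-0.2],[[-0.1,0,1.0],0],[[0,0,1.2],0],[[0,0,0.7],0],[[0,0,0],0],[[0,0,0],0]]'

```text
t: 11.05
ee_pos: [451.9, 293.9, 63.7]
orientation: [2.113, 2.323, 0.0]
ft_force: [0.8, 0.1, -1.6]
width: 23.7
```

```bash
python3 - <<'E'
from h import *
import pickle
o=get_obs(); bplan(o,[450.8,296.4,45],95.5)
im=get_image("wrist")[:,:,::-1];cv2.imwrite("pics/w5.png",im);pickle.dump(o,open("o5.pkl","wb"))
cv2.imwrite("pics/w5z.png",cv2.resize(im[90:280,180:370],None,fx=3.1,fy=3.1,interpolation=cv2.INTER_CUBIC))
# predicted guide inner edge (x=-51,y=+-36) -> pixels at z=26
a=np.radians(5.5);M=np.array([[np.cos(a),-np.sin(a)],[np.sin(a),np.cos(a)]])
for z in(26,32,43): print(z,proj("wrist",[[*(np.array([450.8,296.4])+M@p),z] for p in [np.array([-51,-36]),np.array([-51,36])]],o).round(1).tolist())
E
```

```text
t 11.05 board c [449.7 293.8  49.1] yaw err 0.09 toolz [ 1.1e-03 -8.0e-04 -1.0e+00] F [ 0.8  0.1 -1.6] w 23.7
tool shift cm [0.24 0.13 0.41] turn deg (tool z) -0.1
26 [[218.5, 154.1], [343.8, 153.8]]
32 [[216.7, 154.9], [345.8, 154.7]]
43 [[213.1, 156.6], [349.8, 156.3]]
```

View pics/w5z.png

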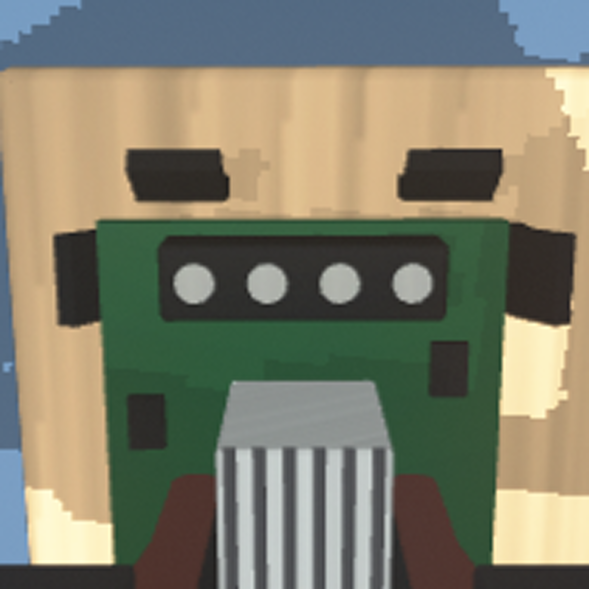

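arm_command --increments '[[[0.2,0.1,0],-0.1],[[0,0,0.2],0],[[0,0,0],0],[[0,0,0],0]]'

```text
t: 11.5
ee_pos: [453.5, 296.8, 62.6]
orientation: [2.11, 2.325, 0.003]
ft_force: [-0.2, 0.0, -1.8]
width: 23.4
```

```bash
python3 - <<'E'
from h import *
o=get_obs(); bplan(o,[450.8,296.4,26],95.5)
E
```

```text
t 11.5 board c [451.3 296.7  48. ] yaw err -0.03 toolz [ 2.8e-03  3.0e-04 -1.0e+00] F [-0.2  0.  -1.8] w 23.4
tool shift cm [-0.03 -0.06  2.2 ] turn deg (tool z) 0.0
```

Within 0.6 mm; lower slowly.

arm_command --increments '[[[0,0,0.5],0],[[0,0,0.5],0],[[0,0,0.5],0],[[0,0,0.3],0],[[0,0,0],0]]'

```text
t: 12.0
ee_pos: [453.5, 296.7, 43.0]
orientation: [2.11, 2.325, 0.003]
ft_force: [-0.2, -0.8, -1.7]
width: 24.1
```

```bash
python3 - <<'E'
from h import *
o=get_obs(); bplan(o,[450.8,296.4,26],95.5)
E
```

```text
t 12.0 board c [451.3 296.7  28.4] yaw err -0.03 toolz [ 2.9e-03  3.0e-04 -1.0e+00] F [-0.2 -0.8 -1.7] w 24.1
tool shift cm [-0.03 -0.06  0.24] turn deg (tool z) 0.0
```

arm_command --increments '[[[0,0,0.15],0],[[0,0,0.1],0],[[0,0,0],0]]'

```text
t: 12.3
ee_pos: [453.4, 296.7, 40.4]
orientation: [2.11, 2.325, 0.003]
ft_force: [-0.8, -0.4, -0.5]
width: 23.4
```

```bash
python3 - <<'E'
from h import *
o=get_obs(); bplan(o,[450.8,296.4,26],95.5)
im=get_image("wrist")[:,:,::-1];cv2.imwrite("pics/w6z.png",cv2.resize(im[90:280,180:370],None,fx=3.1,fy=3.1,interpolation=cv2.INTER_CUBIC))
E
```

```text
t 12.3 board c [451.2 296.6  25.8] yaw err -0.03 toolz [ 0.0025  0.     -1.    ] F [-0.8 -0.4 -0.5] w 23.4
tool shift cm [-0.02 -0.04 -0.02] turn deg (tool z) 0.0
```

View pics/w6z.png

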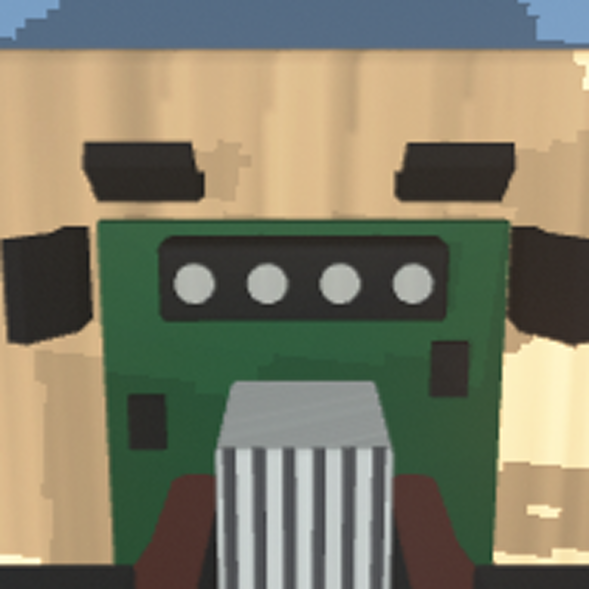

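arm_command --increments '[[[0,0,0.1],0],[[0,0,0],0]]'

```text
t: 12.55
ee_pos: [453.4, 296.7, 40.2]
orientation: [2.11, 2.325, 0.003]
ft_force: [0.2, 0.6, -2.4]
width: 23.9
```

arm_command --increments '[[[0,0,0.1],0],[[0,0,0],0]]'

```text
t: 12.75
ee_pos: [453.5, 296.8, 39.9]
orientation: [2.11, 2.324, 0.004]
ft_force: [0.5, -0.1, -1.8]
width: 24.0
```

arm_command --increments '[[[0,0,0.2],0],[[0,0,0.2],0]]'

```text
t: 12.95
ee_pos: [453.5, 296.9, 39.3]
orientation: [2.11, 2.325, 0.004]
ft_force: [-9.5, -7.1, 35.5]
width: 24.0
```

```bash
python3 - <<'E'
from h import *
o=get_obs(); bplan(o,[450.8,296.4,26],95.5);print(o["joint_torque"].round(1))
E
```

```text
t 12.95 board c [451.3 296.9  24.7] yaw err -0.04 toolz [ 3.1e-03  5.0e-04 -1.0e+00] F [-9.5 -7.1 35.5] w 24.0
tool shift cm [-0.05 -0.06 -0.13] turn deg (tool z) 0.0
[  0.  -35.8 -16.    0.2  -3.1  -0. ]
```

arm_command --increments '[[[0,0,0],0],[[0,0,0],0]]'

```text
t: 13.15
ee_pos: [454.0, 297.3, 40.2]
orientation: [2.11, 2.324, 0.007]
ft_force: [-0.1, -0.7, -2.5]
width: 24.1
```

arm_command --increments '[[[0,0,0],0],[[0,0,0],0],[[0,0,0],0],[[0,0,0],0],[[0,0,0],0],[[0,0,0],0],[[0,0,0],0],[[0,0,0],0]]' --gripper 0.8

```text
t: 13.95
ee_pos: [454.2, 297.4, 39.1]
orientation: [2.11, 2.324, 0.006]
ft_force: [0.5, 0.1, 0.3]
width: 70.4
```

```bash
python3 - <<'E'
from h import *
o=get_obs(); bplan(o,[450.8,296.4,26],95.5)
im=get_image("wrist")[:,:,::-1];cv2.imwrite("pics/w7.png",im)
E
```

```text
t 13.95 board c [452.1 297.4  24.5] yaw err -0.04 toolz [ 0.0044  0.0013 -1.    ] F [0.5 0.1 0.3] w 70.4
tool shift cm [-0.09 -0.14 -0.15] turn deg (tool z) 0.0
```

View pics/w7.png

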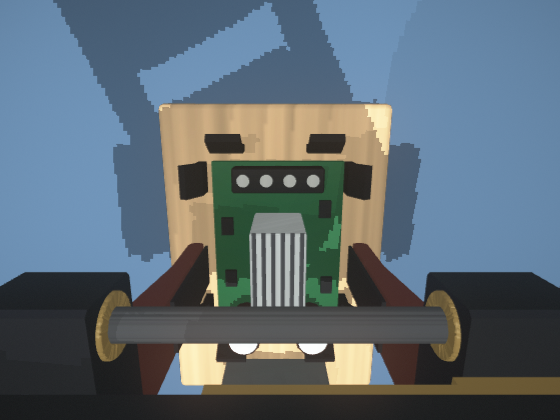

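arm_command --increments '[[[0,0,-0.5],0],[[0,0,-1.5],0],[[0,0,-3],0],[[0,0,-4],0],[[0,0,-4],0],[[0,0,-2.5],0],[[0,0,-1],0],[[0,0,0],0]]'

```text
t: 14.8
ee_pos: [453.1, 297.0, 216.3]
orientation: [2.109, 2.324, 0.01]
ft_force: [-0.5, -0.4, -0.7]
width: 70.4
```

```bash
python3 - <<'E'
from brd import *
o=get_obs(); print(o["t"],o["ee_pos"],yaw(o))
im=get_image("wrist")[:,:,::-1].copy();cv2.imwrite("pics/w8.png",im)
c,r,b=board(im,o,30,roi=(200,100,360,300));print(r)
cv2.imwrite("pics/w8z.png",cv2.resize(im[100:280,170:410],None,fx=3.3,fy=3.3,interpolation=cv2.INTER_CUBIC))
plan(o,[513,-338.4,200],yaw(o))
s=get_image("side")[:,:,::-1];cv2.imwrite("pics/s8z.png",cv2.resize(s[140:200,170:260],None,fx=8,fy=8,interpolation=cv2.INTER_CUBIC))
E
```

```text
14.8 [453.1220453  296.98739896 216.34436718] 95.54052580553407
((452.74462890625, 299.0722351074219), (94.27532958984375, 64.42143249511719), 5.511816501617432)
tool shift cm [-63.82  -0.18   1.51] turn deg (tool z) -0.0
```

View pics/w8z.png

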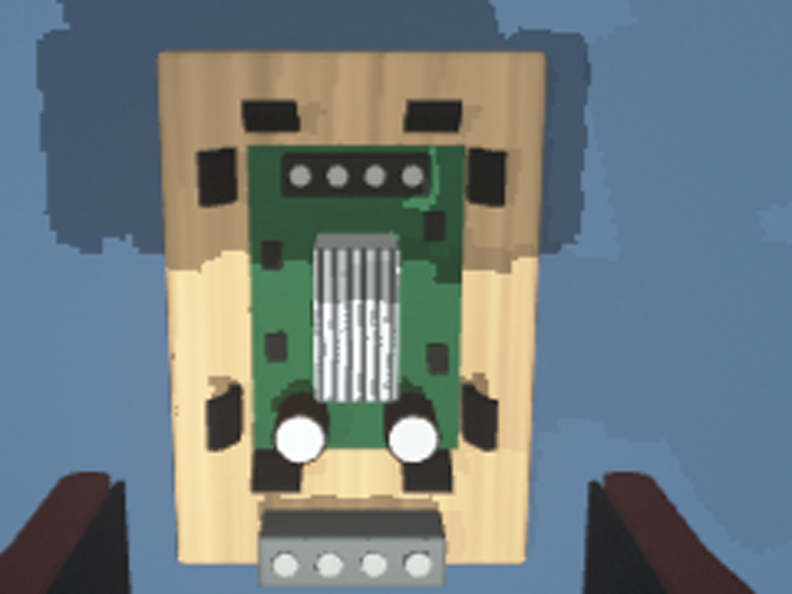

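View pics/s8z.png

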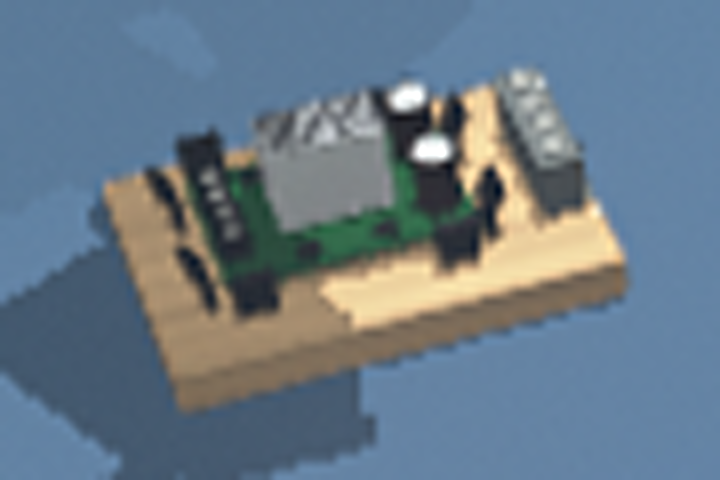

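```bash
python3 - <<'E'
from brd import *
o=get_obs(); print(o["t"],o["ee_pos"],yaw(o),o["qvel"].round(3))
im=get_image("wrist")[:,:,::-1].copy()
c,r,b=board(im,o,30,roi=(200,100,360,300));print(r)
h=cv2.convexHull(c.astype(np.float32));e=cv2.approxPolyDP(h,4,True)[:,0];print(e)
w=cast("wrist",e,30,o);print(w.round(1),[round(float(np.linalg.norm(w[i]-w[i-1])),1) for i in range(len(w))])
plan(o,[513,-338.4,200],yaw(o))
E
```

```text
14.9 [452.27214373 296.42472628 214.18352926] 95.5376029074498 [-0.002  0.031  0.018 -0.002 -0.004  0.001]
((452.4440002441406, 298.9638366699219), (94.87544250488281, 64.59001159667969), 5.5142035484313965)
[[311. 147.]
 [309. 237.]
 [250. 238.]
 [247. 147.]]
[[402.2 325.5  30. ]
 [495.5 334.7  30. ]
 [502.6 272.5  30. ]
 [408.3 262.4  30. ]] [63.4, 93.8, 62.6, 94.9]
tool shift cm [-63.77  -0.09   1.39] turn deg (tool z) -0.0
```

arm_command --increments '[[[0,0,0],3],[[0,0,0],6],[[0,0,0],6],[[0,0,0],6],[[0,0,0],6],[[0,0,0],3],[[0,0,0],0],[[0,0,0],0]]' --gripper 0

```text
t: 15.75
ee_pos: [444.6, 291.5, 198.1]
orientation: [2.657, 1.674, -0.041]
ft_force: [-0.3, 0.2, -0.2]
width: 9.6
```

```bash
python3 - <<'E'
from h import *
o=get_obs(); print(o["t"],o["ee_pos"],yaw(o),o["qpos"].round(2),o["width"])
plan(o,[513,-338.4,210],yaw(o))
E
```

```text
15.75 [444.57748189 291.54752118 198.10964855] 64.41831976973803 [ 0.56  0.33  1.84 -0.    1.   -0.56] 9.616800619484078
tool shift cm [-53.88  33.37  -0.39] turn deg (tool z) -0.0
```

arm_command --increments '[[[-1.6,1.0,-0.2],0],[[-3.2,2.0,-0.2],0],[[-3.2,2.0,-0.2],0],[[-3.2,2.0,-0.1],0],[[-3.2,2.0,-0.1],0],[[-3.2,2.0,-0.1],0],[[-3.2,2.0,-0.1],0],[[-3.2,2.0,-0.1],0],[[-3.2,2.0,-0.1],0],[[-3.2,2.0,-0.1],0],[[-3.2,2.0,-0.1],0],[[-3.2,2.0,-0.1],0],[[-3.2,2.0,0],0],[[-3.2,2.0,0],0],[[-1.6,1.0,0],0],[[-0.8,0.5,0],0],[[0,0,0],0]]'

```text
t: 17.45
ee_pos: [509.5, -262.6, 210.1]
orientation: [-2.628, -1.707, 0.061]
ft_force: [0.4, -0.1, -0.8]
width: 0.7
```

```bash
python3 - <<'E'
from h import *
o=get_obs(); print(o["t"],o["ee_pos"],yaw(o),o["qpos"].round(2),o["width"],R.from_rotvec(o["orientation"]).as_matrix()[:,2].round(4))
plan(o,[513,-338.4,190],yaw(o))
E
```

```text
17.45 [ 509.52183058 -262.60748742  210.1360723 ] 66.04975243785607 [-0.48  0.37  1.74 -0.03  1.05 -1.62] 0.7075837801040565 [-0.0365 -0.0148 -0.9992]
tool shift cm [-6.73  3.45  2.11] turn deg (tool z) -0.0
```

arm_command --increments '[[[-2.5,1.2,0.5],0],[[-2.5,1.2,0.5],0],[[-1.2,0.7,0.5],0],[[-0.5,0.3,0.3],0],[[0,0,0],0],[[0,0,0],0]]'

```text
t: 18.05
ee_pos: [512.4, -333.0, 190.6]
orientation: [-2.617, -1.713, 0.061]
ft_force: [-0.6, 0.4, -0.2]
width: 0.8
```

```bash
python3 - <<'E'
from h import *
import pickle
o=get_obs(); im=get_image("wrist")[:,:,::-1];cv2.imwrite("pics/w9.png",im);pickle.dump(o,open("o9.pkl","wb"))
print(o["t"],o["ee_pos"],yaw(o),R.from_rotvec(o["orientation"]).as_matrix()[:,2].round(4))
s=get_image("side")[:,:,::-1];cv2.imwrite("pics/s9.png",s)
E
```

```text
18.05 [ 512.44563341 -332.97828707  190.60219595] 66.43756596510157 [-0.0401 -0.0103 -0.9991]
```

View pics/w9.png

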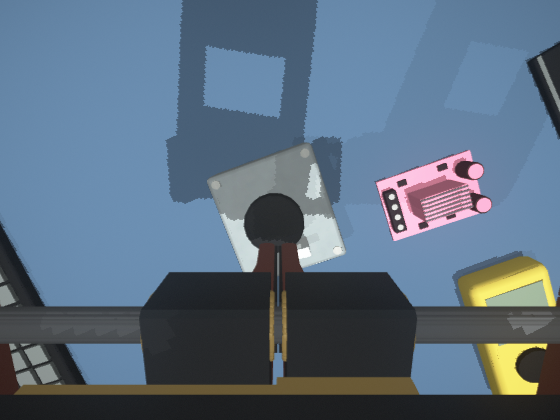

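View pics/s9.png

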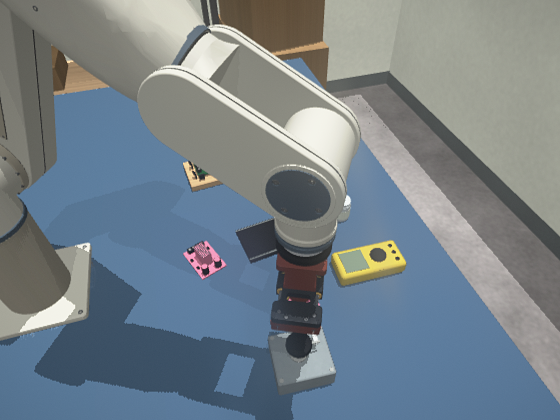

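```bash
python3 - <<'E'
from h import *
import pickle
o=pickle.load(open("o9.pkl","rb"));im=cv2.imread("pics/w9.png")
g=im.max(2);m=((g<50)*255).astype(np.uint8);m[:, :235]=0;m[:,312:]=0;m[:185]=0;m[243:]=0
m=cv2.morphologyEx(m,cv2.MORPH_OPEN,np.ones((3,3),np.uint8))
cs,_=cv2.findContours(m,cv2.RETR_EXTERNAL,cv2.CHAIN_APPROX_NONE);c=max(cs,key=cv2.contourArea)[:,0]
c=c[c[:,1]<235]
P=cast("wrist",c,96,o)[:,:2]
A=np.c_[2*P,np.ones(len(P))];s=np.linalg.lstsq(A,(P**2).sum(1),rcond=None)[0];r=np.sqrt(s[2]+s[0]**2+s[1]**2)
print(s[:2],r,np.abs(np.linalg.norm(P-s[:2],axis=1)-r).max())
print(cast("wrist",[[305,251]],82,o))
o=get_obs();plan(o,[*s[:2],125],yaw(o))
E
```

```text
[ 511.27614317 -335.93262318] 20.88584336916396 4.603184734089613
[[ 547.49129393 -325.749357     82.        ]]
tool shift cm [-0.15  0.21  6.58] turn deg (tool z) -0.0
```

arm_command --increments '[[[-0.2,0.1,1],0],[[-0.1,0,2],0],[[0,0,2],0],[[0,0,1.5],0],[[0,0,0.7],0],[[0,0,0],0],[[0,0,0],0]]'

```text
t: 18.85
ee_pos: [510.3, -334.9, 116.1]
orientation: [-2.616, -1.719, 0.059]
ft_force: [-0.3, 0.2, -0.3]
width: 0.1
```

```bash
python3 - <<'E'
from h import *
o=get_obs(); im=get_image("wrist")[:,:,::-1];cv2.imwrite("pics/w10.png",im)
print(o["t"],o["ee_pos"],yaw(o),R.from_rotvec(o["orientation"]).as_matrix()[:,2].round(4))
plan(o,[512,-337,105],yaw(o))
s=get_image("side")[:,:,::-1];cv2.imwrite("pics/s10.png",cv2.resize(s[300:400,250:350],None,fx=6,fy=6,interpolation=cv2.INTER_CUBIC))
t=get_image("top")[:,:,::-1];cv2.imwrite("pics/t10.png",t)
E
```

```text
18.85 [ 510.25567512 -334.88711415  116.08313715] 66.64106401593617 [-0.0378 -0.0117 -0.9992]
tool shift cm [-0.1   0.28  1.1 ] turn deg (tool z) -0.0
```

View pics/w10.png

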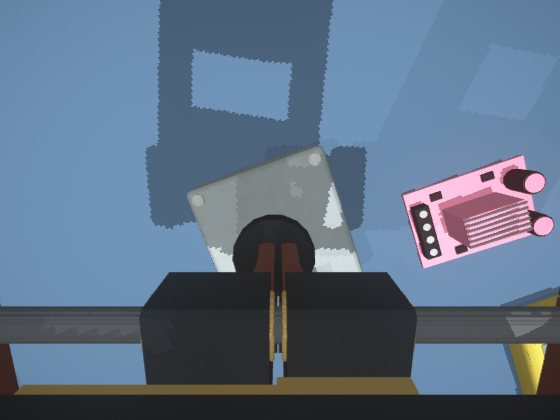

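View pics/s10.png

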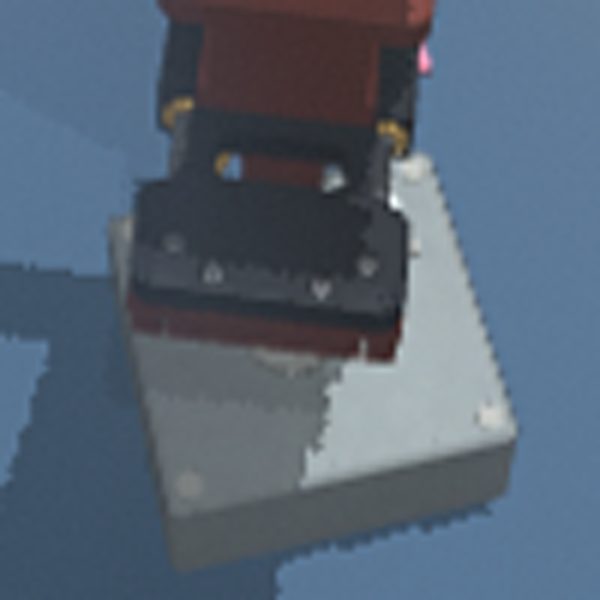

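arm_command --increments '[[[0,0,-1.5],0],[[0,0,-1.5],0],[[0,0,0],3],[[0,0,0],5],[[0,0,0],6],[[0,0,0],6],[[0,0,0],6],[[0,0,0],6],[[0,0,0],6],[[0,0,0],6],[[0,0,0],6],[[0,0,0],5],[[0,0,0],3],[[0,0,0],0],[[0,0,0],0]]'

```text
t: 20.5
ee_pos: [520.9, -340.3, 177.5]
orientation: [3.107, 0.17, -0.017]
ft_force: [-0.4, -0.3, -0.0]
width: 0.7
```

```bash
python3 - <<'E'
from h import *
o=get_obs(); im=get_image("wrist")[:,:,::-1];cv2.imwrite("pics/w11.png",im)
print(o["t"],o["ee_pos"],yaw(o),R.from_rotvec(o["orientation"]).as_matrix()[:,2].round(4),o["qpos"].round(2))
plan(o,[512,-337,105],yaw(o))
E
```

```text
20.5 [ 520.8742238  -340.34463873  177.48651405] 6.243825577580135 [-0.0093 -0.0305 -0.9995] [-0.58  0.47  1.68 -0.04  0.99 -0.67]
tool shift cm [-0.75 -0.64  7.24] turn deg (tool z) -0.0
```

View pics/w11.png

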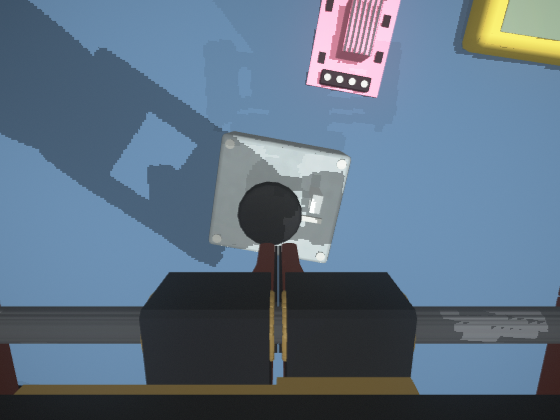

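```bash
python3 - <<'E'
from h import *
im=cv2.imread("pics/w11.png");o=get_obs();print(o["ee_pos"])
print(cast("wrist",[[269.5,213.5]],96,o), cast("wrist",[[316,203]],82,o))
c=cast("wrist",[[269.5,213.5]],96,o)[0]
plan(o,[*c[:2],125],yaw(o))
cv2.imwrite("pics/w11z.png",cv2.resize(im[150:260,215:345],None,fx=5,fy=5,interpolation=cv2.INTER_CUBIC))
E
```

```text
[ 520.98716164 -340.40832476  177.52123557]
[[ 513.86386181 -337.10924565   96.        ]] [[ 548.34048512 -328.80755349   82.        ]]
tool shift cm [-0.61 -0.56  5.25] turn deg (tool z) -0.0
```

View pics/w11z.png

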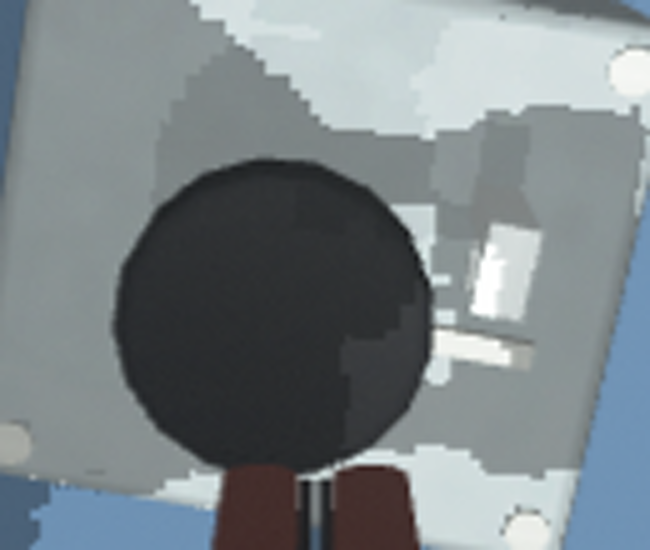

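arm_command --increments '[[[-0.3,-0.3,1],0],[[-0.3,-0.3,1.5],0],[[0,0,1.5],0],[[0,0,1],0],[[0,0,0.4],0],[[0,0,0],0],[[0,0,0],0]]'

```text
t: 21.25
ee_pos: [513.1, -336.3, 119.5]
orientation: [3.107, 0.175, -0.018]
ft_force: [0.1, -0.1, 0.8]
width: 0.5
```

```bash
python3 - <<'E'
from h import *
o=get_obs(); print(o["t"],o["ee_pos"],yaw(o),o["ft_force"].round(1))
plan(o,[513.5,-337,100],yaw(o))
E
```

```text
21.25 [ 513.07925607 -336.33074624  119.49964422] 6.427095851270572 [ 0.1 -0.1  0.8]
tool shift cm [0.06 0.01 1.95] turn deg (tool z) -0.0
```

arm_command --increments '[[[0,0,0.5],0],[[0,0,0.6],0],[[0,0,0.4],0],[[0,0,0.2],0],[[0,0,0],0],[[0,0,0],0]]'

```text
t: 21.85
ee_pos: [513.8, -337.5, 102.2]
orientation: [3.106, 0.175, -0.015]
ft_force: [-0.6, 0.9, -0.3]
width: 0.6
```

arm_command --increments '[[[0,0,0.3],0],[[0,0,0.3],0],[[0,0,0.2],0],[[0,0,0],0]]'

```text
t: 22.25
ee_pos: [514.2, -338.0, 94.6]
orientation: [3.105, 0.175, -0.013]
ft_force: [-1.3, 0.5, 4.4]
width: 0.4
```

arm_command --increments '[[[0,0,0.3],0],[[0,0,0.3],0],[[0,0,0.2],0],[[0,0,0.1],0]]'

```text
t: 22.65
ee_pos: [514.3, -338.0, 87.2]
orientation: [3.105, 0.175, -0.013]
ft_force: [-1.7, 1.6, 7.3]
width: 0.4
```

arm_command --increments '[[[0,0,0.2],0],[[0,0,0.2],0],[[0,0,0.1],0]]'

```text
t: 22.95
ee_pos: [514.3, -338.0, 83.9]
orientation: [3.105, 0.174, -0.013]
ft_force: [-2.1, 2.1, 8.1]
width: 0.3
```

```bash
python3 - <<'E'
from h import *
for i in range(3):
  im=get_image("wrist")[:,:,::-1];o=get_obs();print(o["t"],o["ee_pos"],o["ft_force"].round(1))
cv2.imwrite("pics/w12.png",im)
cv2.imwrite("pics/w12z.png",cv2.resize(im[170:290,215:385],None,fx=4.6,fy=4.6,interpolation=cv2.INTER_CUBIC))
s=get_image("side")[:,:,::-1];cv2.imwrite("pics/s12.png",cv2.resize(s[300:400,250:350],None,fx=6,fy=6,interpolation=cv2.INTER_CUBIC))
E
```

```text
23.0 [ 514.27155878 -338.03116534   83.87399061] [-2.3  1.2  7.6]
23.05 [ 514.27605991 -338.00123146   83.90831463] [-2.   2.3  8.2]
23.1 [ 514.27655491 -338.02870666   83.96773964] [-2.6  1.9  8. ]
```

View pics/w12z.png

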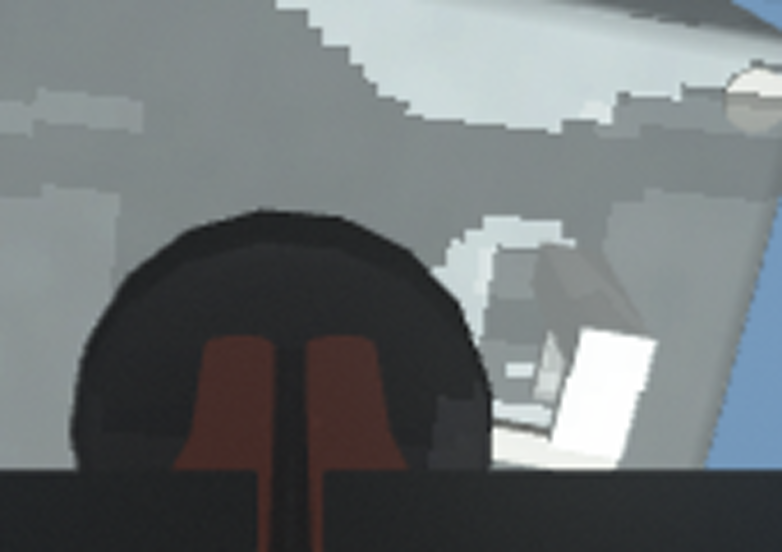

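View pics/s12.png

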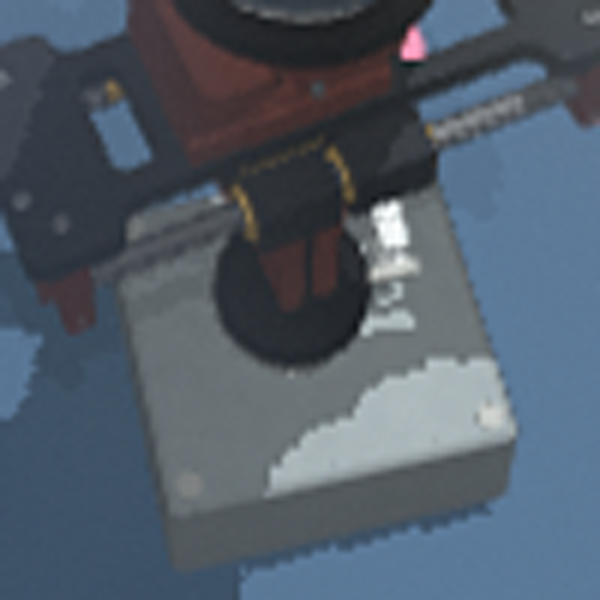

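Two independent readings agree on half way: the TCP is at 83.9 mm and the spring force is 8 N. One top-view check of the board and bystanders, then I hand in.

```bash
python3 - <<'E'
from h import *
t=get_image("top")[:,:,::-1];cv2.imwrite("pics/t13.png",t)
o=get_obs();print(o["t"],o["ee_pos"].round(1),o["ft_force"].round(1))
E
```

```text
23.2 [ 514.3 -338.    84. ] [-2.3  1.7  7.9]
```

View pics/t13.png

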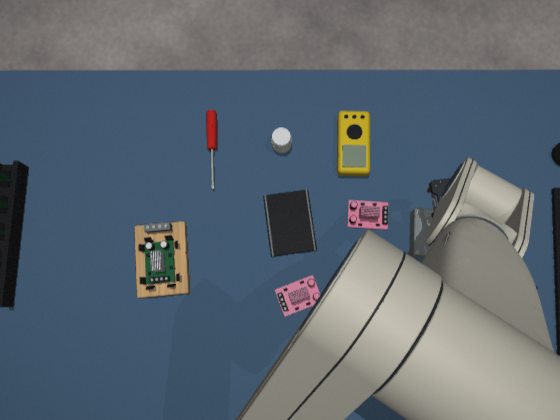

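The top view shows the board in the jig at (160,262) with its capacitors at (150,245) and (164,245), next to the header at (157,227). The tray is empty, and the screwdriver, tin and multimeter are where they were.

```bash
python3 - <<'E'
from workcell import *
print(close_job()); print(get_obs()["ee_pos"])
E
```

```text
the job is handed in; nothing more can be done
None
the job is handed in; nothing more can be done
```

I seated the green board in the jig, capacitors next to the header block, and let go of it. I then pressed the plunger half way and handed the job in while still holding it, at about 23 s of the 51 s allowed.

**Board:**
- The last wrist view showed it inside all the corner guides, turned 5.5° like the nest. Its opposite sides measured nearly equal, so it lies flat.
- Its centre measured about 2.5 mm off my nest estimate in y, while the picture suggested about 1 mm. Both are within the 3 mm of play.
- While seating it the wrist force reached about 36 N in z (37 N in all) for a moment, through the gripped board.

**Plunger:**
- At hand-in the fingertips stood at 84.0 mm with 7.9 N upward, which matches 12 mm of travel and the stated 8 N.
- I could not see the pointer clearly between the ledges, because the gripper partly hid it. The half-way position therefore rests on height and force, not on a picture.

**Bystanders:** The multimeter, screwdriver, tin and both pink look-alikes were unmoved in the last top view.

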